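# Release the latched mode key

### The arm

A 6-joint arm with a two-finger parallel gripper is mounted at the origin on a cart in front of the work surface, level with it; the furniture and walls round the work are solid. World frame = base frame: x ahead of the robot, y to its left, z up, the work surface at z = 0. Lengths are in m, angles in degrees, forces in N, time in s.
With the tool pointing down it reaches from about 0.35 to 0.875 m from the base axis. Payload 15.5 kg.
Tool frame: the origin (TCP) lies on the centre line of the jaws, within the pads' length; the fingertips stand 17 mm ahead of it and the grasp point (between the pads) lies 2 mm behind it (ctrl.tip_reach is the z of the fingertips in the tool frame, in m); z points along the fingers, y is the line along which they close (so a half turn about z gives the same grasp; the last joint's range is limited). The gripper opens to 85 mm and grips with 20 to 120 N. Pads are 22 mm wide; open, the fingers measure 114 mm over their backs; the gripper's body (76 mm by 85 mm) begins 54 mm behind the grasp point. The pads swing forward as they close: fully open they stand 13 mm farther back than shut.
Start: joints at [-71.133, 28.281, 77.091, -0, 74.628, -5.472], TCP at [0.258, -0.569, 0.248] pointing down, gripper open.
Joint ranges: [-166.48, 166.48], [-47.26, 123.95], [12.59, 153.08], [-70.14, 250.14], [6.76, 159.57], [-176.63, 176.63]. Speed limits (degrees/s): [108.29, 108.29, 147.25, 172.46, 172.46, 172.46].

### API

Orientations are given as a 3x3 rotation matrix whose columns are the frame's x, y, z axes.
In Python, from station import readout, optics, job, models, ctrl gives the robot as it stands. The module is installed in compiled form; this text tells all that it offers.
- The arm moves only by the tool arm_command, never from a script. Its argument "steps" is a list that holds one entry, the list of rows, each a list of 6 numbers: the shift along the tool's x, y, z each as a share of 100 mm, from -1 to 1, then the turn, a rotation vector about the tool's x, y, z each as a share of 180 degrees, from -1 to 1. In form: [[[dx, dy, dz, wx, wy, wz], ...]]. A call has exactly 8 rows; each row is the pose to reach, as a shift and turn from the pose commanded when the call began, along the tool's axes at that moment, turning the shorter way round; what a row does not reach only later rows make up. A row lasts 1/10 s, in which the tool goes at most 50 mm and 8.59 degrees, less where a joint would pass 70% of its speed; a pose out of reach is approached as far as the arm can. A call with a number of a shift or a turn outside -1 to 1 is refused whole. A call with a gripper value outside its range is refused whole. "grip" is the opening, from 0 (shut) to 1 (fully open), set as the call begins (left out, the last holds). The fingers move at their own pace and stop on an object; the grip force is fixed at half the most. Time passes only in rows, so rows that repeat a pose let the fingers close, or fill a call up. It gives the time, the measured TCP pose, the force, the opening and the grip force at its end, in the units of the state.
- readout.get_obs(): the state, without advancing time (a new reading comes with each control period).
- optics.snapshot(name): name is "side" or "top" or "wrist"; returns the picture (400x640x3 uint8, blue, green, red); there is no depth.
- optics.camera_params(name): a dict with "mtx" (3x3 intrinsics, pixels), "extrinsics" (4x4, takes a point from world to camera coordinates). Camera axes: x right, y down, z forward; pixel columns grow to the right and rows downward; lengths in m; the calibration is good to about 2 mm. A picture is of the moment at which its call begins: read the wrist's pose just before it. camera_params takes no time and is no camera call; for the wrist camera it gives the pose at the moment of the call.
- job.close_job(): hands the job in; it is judged then, once.
Trained networks look in the newest picture that a camera, given by its name, has taken for a name from the list of things; names that differ only in an ending like _2 or _b are one class to them, and where a whole thing is asked for, a point or a joint stands for the part that bears it (a point fixed in the world has none). Each returns a list of dicts, best first, with "conf" (0 to 1); they miss things now and then, are a little off and sometimes report something else, mostly with a low value. They report only what shows in the picture. A call takes as long as a camera call.
- models.recognise(target, camera): "pixel" ([column, row] in pixels, amid what is visible of it).
- models.masks_of(target, camera): "mask" (400x640 bool, what is visible of it) and "pixel" ([column, row] in pixels, amid what is visible of it).
- models.place_of(target, camera): "pixel" ([column, row] in pixels: a listed point, or the origin of a listed thing).
The state is a dict: "clock": time; "joint_positions": joint angles; "joint_vel": joint speeds; "joint_torque": joint torques, N m; "eef_pos": TCP position; "orientation": TCP orientation; "force": force on the tool from outside, world axes, zero at the start; "ft_torque": the same for the moment, N m; "width": finger opening in m; "grip_force": force on a finger pad.
Only numpy, scipy, OpenCV 4.12 (cv2) and the standard library are available. Lean on these libraries where they do the work, as an engineer would, in place of code of your own. Each camera call takes 0.05 s, during which the arm holds its last target. There are 200 camera calls.

### The job

One of the four identical keys on the key box is still latched down. With a fingertip tap all four keys lightly, one after another from left to right, to find it; then press the latched key in until it unlatches and let go, so that it springs up level with the others. Do not press the other keys in, and do not pick up or shift the things standing around.

Things in the scene. Friction and masses are not known exactly. Their poses are not given: they have to be found in the camera images.
- key_box: grey key box screwed to the bench, 110 mm deep (its x), 250 mm wide (its y), flat aluminium top 45 mm above the bench; a screw ear stands out 24 mm at each end; blank white plates behind the keys. Origin at the centre of its underside; x points away from the robot at yaw 0, y to the left along the row.
- key_row (a point): middle of the key row on the box's top face (45 mm above the bench, x = y = 0 of the box, same axes). The four keys stand at y = +75, +25, -25 and -75 mm of the box (left to right, 50 mm apart), their names in any order. Just one of the four is latched down.
- key_a: one of four identical square grey keys, 32 x 32 mm (flat top 28 x 28 mm) in a black rim 4 mm high; origin at the centre of its top face, z up, moving with the key. If free: top 61 mm above the bench; goes straight down 9 mm on a spring (yields from 2 N, bottoms at 8.5 N). If latched: top at 57.5 mm; solid up to 4.5 N; pushed 3 mm farther (6.6 N; bottom 52 mm, 8.5 N) it unlatches and, let go, springs up.
- key_b: one of four identical square grey keys, 32 x 32 mm (flat top 28 x 28 mm) in a black rim 4 mm high; origin at the centre of its top face, z up, moving with the key. If free: top 61 mm above the bench; goes straight down 9 mm on a spring (yields from 2 N, bottoms at 8.5 N). If latched: top at 57.5 mm; solid up to 4.5 N; pushed 3 mm farther (6.6 N; bottom 52 mm, 8.5 N) it unlatches and, let go, springs up.
- key_c: one of four identical square grey keys, 32 x 32 mm (flat top 28 x 28 mm) in a black rim 4 mm high; origin at the centre of its top face, z up, moving with the key. If free: top 61 mm above the bench; goes straight down 9 mm on a spring (yields from 2 N, bottoms at 8.5 N). If latched: top at 57.5 mm; solid up to 4.5 N; pushed 3 mm farther (6.6 N; bottom 52 mm, 8.5 N) it unlatches and, let go, springs up.
- key_d: one of four identical square grey keys, 32 x 32 mm (flat top 28 x 28 mm) in a black rim 4 mm high; origin at the centre of its top face, z up, moving with the key. If free: top 61 mm above the bench; goes straight down 9 mm on a spring (yields from 2 N, bottoms at 8.5 N). If latched: top at 57.5 mm; solid up to 4.5 N; pushed 3 mm farther (6.6 N; bottom 52 mm, 8.5 N) it unlatches and, let go, springs up.
- nut_jar: white plastic jar with a screw cap, 44 mm across, 61 mm tall, behind the right part of the key box; origin at the centre of its underside. Loose bystander: leave it where it is.
- threadlock_bottle: small bottle with a tall cap, 29 mm across, 96 mm tall, behind the left part of the key box; origin at the centre of its underside. Loose bystander: leave it where it is.
- loupe: black eye loupe, 37 mm across, 38 mm tall, at the left end of the key box; origin at the centre of its underside. Loose bystander: leave it where it is.
- hex_key_1: L-shaped hex key, 25 x 78 x 6 mm, lying in front of the key box; origin at the centre of its underside. Loose bystander: leave it where it is.
- tweezers: tweezers, 12 x 120 x 9 mm, lying at the right end of the key box; origin at the centre of its underside. Loose bystander: leave it where it is.

How it is judged (in metres and radians):
On the way, in this order (a step that is already met when the one before it is completed fails the run):
1. the first (leftmost) key is touched (((contact force between the fingers and key_a above 0.4 N and y of key_a in the frame of key_box between 0.05 and 0.1 m) or (contact force between the fingers and key_b above 0.4 N and y of key_b in the frame of key_box between 0.05 and 0.1 m) or (contact force between the fingers and key_c above 0.4 N and y of key_c in the frame of key_box between 0.05 and 0.1 m) or (contact force between the fingers and key_d above 0.4 N and y of key_d in the frame of key_box between 0.05 and 0.1 m))), for 0.04 s.
2. the second key is touched (((contact force between the fingers and key_a above 0.4 N and y of key_a in the frame of key_box between 0 and 0.05 m) or (contact force between the fingers and key_b above 0.4 N and y of key_b in the frame of key_box between 0 and 0.05 m) or (contact force between the fingers and key_c above 0.4 N and y of key_c in the frame of key_box between 0 and 0.05 m) or (contact force between the fingers and key_d above 0.4 N and y of key_d in the frame of key_box between 0 and 0.05 m))), for 0.04 s.
3. the third key is touched (((contact force between the fingers and key_a above 0.4 N and y of key_a in the frame of key_box between -0.05 and 0 m) or (contact force between the fingers and key_b above 0.4 N and y of key_b in the frame of key_box between -0.05 and 0 m) or (contact force between the fingers and key_c above 0.4 N and y of key_c in the frame of key_box between -0.05 and 0 m) or (contact force between the fingers and key_d above 0.4 N and y of key_d in the frame of key_box between -0.05 and 0 m))), for 0.04 s.
4. the last (rightmost) key is touched (((contact force between the fingers and key_a above 0.4 N and y of key_a in the frame of key_box between -0.1 and -0.05 m) or (contact force between the fingers and key_b above 0.4 N and y of key_b in the frame of key_box between -0.1 and -0.05 m) or (contact force between the fingers and key_c above 0.4 N and y of key_c in the frame of key_box between -0.1 and -0.05 m) or (contact force between the fingers and key_d above 0.4 N and y of key_d in the frame of key_box between -0.1 and -0.05 m))), for 0.04 s.
5. the latched key has been pressed and has sprung up level with the others (z of key_d in the frame of key_box above 0.0595 m), for 0.1 s.
At the end, for the whole second after the job is handed in: All four keys stand up at rest with their tops level, within 1.5 mm of the free height of 61 mm above the bench; the latched key was released after all four had been tapped from left to right (z of each of key_a, key_b, key_c, key_d in the frame of key_box above 0.0595 m and linear speed of each of key_a, key_b, key_c, key_d below 0.01 m/s); the robot touches nothing.
It fails at once if a key that is not latched is pressed in (more than 6 mm of its 9 mm) instead of lightly tapped (z of any of key_a, key_b, key_c in the frame of key_box below 0.055 m).
It fails at once if a bystander is lifted, or moved more than 20 mm (distance of any of nut_jar, threadlock_bottle, loupe, hex_key_1, tweezers from where it was at the start of the episode above 0.02 m or height (world z) of any of nut_jar, threadlock_bottle, loupe, hex_key_1, tweezers above 0.015 m).
It also fails if it takes over 48 s, if anything falls off the work surface, if the arm or the gripper's body presses on something with over 40 N, if the wrist force passes 120 N, or if a joint passes its speed limit or range.

## Working session

There is one attempt and no reset: what is moved stays moved. The work goes in short steps, Python scripts to look and compute and a tool call to move; the robot and the scene stay as the last step left them, time stands still between calls to the robot, and variables do not carry over. Pictures are saved under pics/ and viewed, at most 10 in all, crops included, and the job is handed in when it is done.

Besides the shell and the picture viewer there is one more tool, called after "Emit:" as name(argument=value, ...), one argument or row to a line, values as JSON. arm_command: Moves the arm, as the interface text tells. Its arguments: {"type":"object","properties":{"steps":{"type":"array","items":{"type":"array","items":{"type":"array","items":{"type":"number","minimum":-1,"maximum":1}}}},"grip":{"type":"number"}},"required":["steps"]}

```bash
mkdir -p pics; cat > h.py <<'E'
import numpy as np, cv2
from station import readout, optics, job, models, ctrl
def back(cam,px,z,P=None):
    P=P or optics.camera_params(cam);K=np.array(P["mtx"]);T=np.array(P["extrinsics"])
    d=T[:3,:3].T@np.linalg.inv(K)@np.array([px[0],px[1],1.]);c=-T[:3,:3].T@T[:3,3]
    return c+d*(z-c[2])/d[2]
E
python3 - <<'E'
from h import *
o=readout.get_obs();print(o);print(ctrl.tip_reach)
for c in("top","side"):
    cv2.imwrite(f"pics/{c}0.png",optics.snapshot(c))
    for n,z in(("key_row",.045),("key_a",.06),("key_box",0),("loupe",0),("threadlock_bottle",0),("nut_jar",0)):
        for r in models.place_of(n,c)[:5]:
            print(c,n,round(r["conf"],2),np.round(r["pixel"],1),back(c,r["pixel"],z).round(4))
E
```

```text
{'clock': 0.0, 'joint_positions': array([-7.11337258e+01,  2.83158549e+01,  7.71276725e+01, -2.44524230e-03,
        7.46279305e+01, -5.47164393e+00]), 'joint_vel': array([ 0.0410493 ,  0.07125159, -0.06755941, -0.05456905,  0.00230389,
        0.01649658]), 'joint_torque': array([ 3.79458012e-03, -8.82151008e+01, -3.83864987e+01,  1.09016838e-05,
        1.04691263e-02,  4.19946019e-06]), 'eef_pos': array([ 0.25745425, -0.56913524,  0.2476865 ]), 'orientation': array([[ 9.11126082e-01,  4.12127488e-01, -4.42227417e-04],
       [ 4.12127718e-01, -9.11125338e-01,  1.16686618e-03],
       [ 7.79730243e-05, -1.24541639e-03, -9.99999221e-01]]), 'force': array([ 0.06599449, -0.31876038,  1.12806887]), 'ft_torque': array([-0.01541071,  0.02150927, -0.02591588]), 'grip_force': 0.0, 'width': 0.08546683935142352}
0.017
top key_row 0.69 [310.5 219.3] [0.5498 0.0381 0.045 ]
top key_row 0.56 [387.1 241. ] [ 0.503 -0.147  0.045]
top key_a 0.72 [320.  218.8] [0.5501 0.0158 0.06  ]
top key_a 0.68 [344.8 223.7] [ 0.5401 -0.0434  0.06  ]
top key_a 0.59 [303.2 217.3] [0.5525 0.0557 0.06  ]
top key_a 0.48 [278.7 213.4] [0.56   0.1141 0.06  ]
top key_box 0.73 [311.8 222. ] [0.5481 0.0339 0.    ]
top loupe 0.57 [240.1 196.3] [0.6072 0.2146 0.    ]
top threadlock_bottle 0.55 [302.5 179.6] [0.6545 0.0602 0.    ]
top nut_jar 0.62 [346.3 182.1] [ 0.6516 -0.0502  0.    ]
side key_row 0.95 [313.  201.7] [0.5517 0.0395 0.045 ]
side key_a 0.77 [318.6 176.5] [0.5611 0.1055 0.06  ]
side key_a 0.71 [316.6 194.3] [0.5591 0.0446 0.06  ]
side key_a 0.63 [305. 225.] [ 0.5412 -0.0468  0.06  ]
side key_a 0.61 [310.1 203.4] [0.5475 0.0158 0.06  ]
side key_box 0.7 [315.3 224. ] [0.5559 0.0225 0.    ]
side loupe 0.52 [333.2 172.8] [0.5913 0.2042 0.    ]
side threadlock_bottle 0.68 [365.8 213.4] [0.6608 0.0568 0.    ]
side threadlock_bottle 0.55 [336.  169.7] [0.598  0.2171 0.    ]
side nut_jar 0.76 [362.5 249.5] [ 0.6489 -0.049   0.    ]
```

View pics/top0.png

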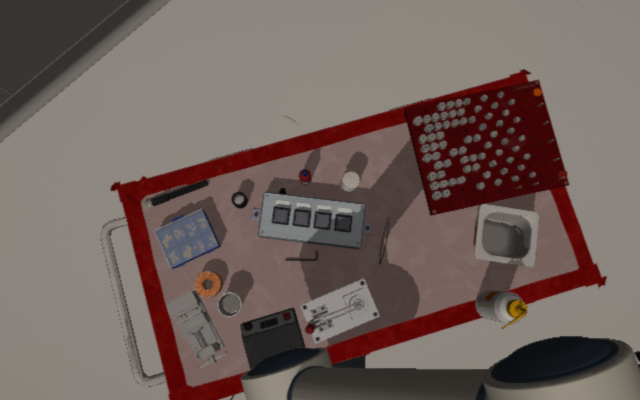

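Emit:
arm_command(
  steps=[
    [[0.1,-0.08,0,0,0,-0.04],[0.25,-0.2,0,0,0,-0.08],[0.4,-0.32,0,0,0,-0.12],[0.55,-0.44,0,0,0,-0.165],[0.7,-0.56,0,0,0,-0.21],[0.85,-0.68,0,0,0,-0.25],[1,-0.8,0,0,0,-0.29],[1,-0.8,0,0,0,-0.326]],
  ],
  grip=0,
)

```text
clock: 1.5
eef_pos: [0.3165, -0.4534, 0.2484]
orientation: [[0.115, 0.993, 0.0], [0.993, -0.115, 0.001], [0.001, -0.0, -1.0]]
force: [0.1, -0.5, -0.4]
width: 0.0001
grip_force: 0.0
```

Emit:
arm_command(
  steps=[
    [[0.13,0.05,0,0,0,0],[0.26,0.1,0,0,0,0],[0.39,0.14,0,0,0,0],[0.52,0.18,0,0,0,0],[0.65,0.22,0,0,0,0],[0.78,0.26,0,0,0,0],[0.9,0.3,0,0,0,0],[1,0.34,0,0,0,0]],
  ],
)

```text
clock: 2.3
eef_pos: [0.3621, -0.3591, 0.2483]
orientation: [[0.121, 0.993, 0.0], [0.993, -0.121, 0.0], [0.0, 0.0, -1.0]]
force: [0.8, -0.1, -0.2]
width: 0.0001
grip_force: 0.0
```

Emit:
arm_command(
  steps=[
    [[0.13,0.05,0,0,0,0],[0.26,0.1,0,0,0,0],[0.39,0.14,0,0,0,0],[0.52,0.18,0,0,0,0],[0.65,0.22,0,0,0,0],[0.78,0.26,0,0,0,0],[0.9,0.3,0,0,0,0],[1,0.34,0,0,0,0]],
  ],
)

```text
clock: 3.1
eef_pos: [0.408, -0.264, 0.2483]
orientation: [[0.121, 0.993, -0.0], [0.993, -0.121, 0.0], [0.0, -0.0, -1.0]]
force: [-0.5, 0.2, 0.4]
width: 0.0001
grip_force: 0.0
```

Emit:
arm_command(
  steps=[
    [[0.13,0.05,0,0,0,0],[0.26,0.1,0,0,0,0],[0.39,0.14,0,0,0,0],[0.52,0.18,0,0,0,0],[0.65,0.22,0,0,0,0],[0.78,0.26,0,0,0,0],[0.9,0.3,0,0,0,0],[1,0.34,0,0,0,0]],
  ],
)

```text
clock: 3.9
eef_pos: [0.4539, -0.1689, 0.2483]
orientation: [[0.121, 0.993, -0.0], [0.993, -0.121, 0.0], [0.0, -0.0, -1.0]]
force: [-0.2, 0.1, 0.5]
width: -0.0003
grip_force: 0.0
```

Emit:
arm_command(
  steps=[
    [[0.13,0.05,0,0,0,0],[0.26,0.1,0,0,0,0],[0.39,0.14,0,0,0,0],[0.52,0.18,0,0,0,0],[0.65,0.22,0,0,0,0],[0.78,0.26,0,0,0,0],[0.9,0.3,0,0,0,0],[1,0.34,0,0,0,0]],
  ],
)

```text
clock: 4.7
eef_pos: [0.4998, -0.0738, 0.2483]
orientation: [[0.121, 0.993, 0.0], [0.993, -0.121, 0.0], [0.0, 0.0, -1.0]]
force: [0.6, -0.5, -0.6]
width: -0.0003
grip_force: 0.0
```

```bash
cat > look.py <<'E'
import sys
from h import *
n=sys.argv[1]
o=readout.get_obs();print(o["clock"],o["eef_pos"].round(4),o["orientation"].round(3).tolist(),o["joint_positions"].round(1),o["force"].round(2))
P=optics.camera_params("wrist");cv2.imwrite(f"pics/{n}.png",optics.snapshot("wrist"))
for t,z in(("key_row",.045),("key_a",.061)):
    for r in models.place_of(t,"wrist")[:5]:
        print(t,round(r["conf"],2),np.round(r["pixel"],1),back("wrist",r["pixel"],z,P).round(4))
E
python3 look.py w1
```

```text
4.7 [ 0.4998 -0.0738  0.2483] [[0.121, 0.993, 0.0], [0.993, -0.121, 0.0], [0.0, 0.0, -1.0]] [-15.2  18.7  93.7   0.   67.6  -8.2] [ 0.62 -0.5  -0.56]
key_row 0.92 [362.6  64.3] [0.551 0.034 0.045]
key_a 0.85 [366.8  29. ] [0.5551 0.0604 0.061 ]
key_a 0.71 [364.   89.8] [0.5483 0.0104 0.061 ]
key_a 0.67 [362.1 143.4] [ 0.5423 -0.0382  0.061 ]
```

View pics/w1.png

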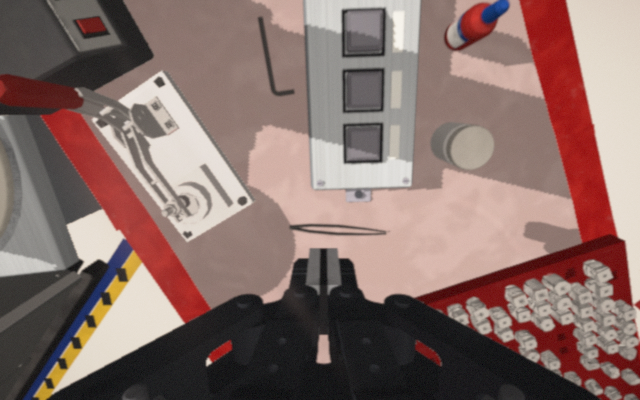

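Emit:
arm_command(
  steps=[
    [[0.12,0.03,0,0,0,0],[0.24,0.05,0,0,0,0],[0.36,0.08,0,0,0,0],[0.48,0.1,0,0,0,0],[0.6,0.13,0,0,0,0],[0.72,0.15,0,0,0,0],[0.84,0.18,0,0,0,0],[0.95,0.2,0,0,0,0]],
  ],
)

```text
clock: 5.65
eef_pos: [0.5311, 0.0181, 0.2483]
orientation: [[0.121, 0.993, 0.0], [0.993, -0.121, 0.0], [0.0, 0.0, -1.0]]
force: [0.4, -0.1, -0.2]
width: -0.0001
grip_force: 0.0
```

Emit:
arm_command(
  steps=[
    [[0.12,0.03,0.12,0,0,0],[0.24,0.05,0.24,0,0,0],[0.36,0.08,0.36,0,0,0],[0.48,0.1,0.5,0,0,0],[0.6,0.13,0.65,0,0,0],[0.72,0.15,0.8,0,0,0],[0.84,0.18,0.9,0,0,0],[0.95,0.19,1,0,0,0]],
  ],
)

```text
clock: 6.45
eef_pos: [0.5615, 0.11, 0.1472]
orientation: [[0.121, 0.993, -0.0], [0.993, -0.121, -0.0], [-0.0, -0.0, -1.0]]
force: [-0.6, -1.2, 0.0]
width: -0.0001
grip_force: 0.0
```

```bash
python3 look.py w2; python3 - <<'E'
from h import *
cv2.imwrite("pics/s2.png",cv2.resize(optics.snapshot("side")[120:290,220:450],None,fx=3,fy=3))
for r in models.place_of("key_a","side"): print(r["conf"],back("side",r["pixel"],.061))
E
```

```text
6.45 [0.5615 0.11   0.1472] [[0.121, 0.993, -0.0], [0.993, -0.121, -0.0], [-0.0, -0.0, -1.0]] [ 5.1 30.8 91.2  0.  58.  12.1] [-0.58 -1.19  0.  ]
key_a 0.8 [316.4 219. ] [0.5565 0.1087 0.061 ]
key_a 0.74 [321.7 335.8] [0.5481 0.0107 0.061 ]
0.78 [ 0.5416635  -0.04731654  0.061     ]
0.66 [0.55596061 0.10775399 0.061     ]
0.66 [0.55710337 0.06678968 0.061     ]
0.64 [0.55004197 0.00849269 0.061     ]
```

View pics/w2.png

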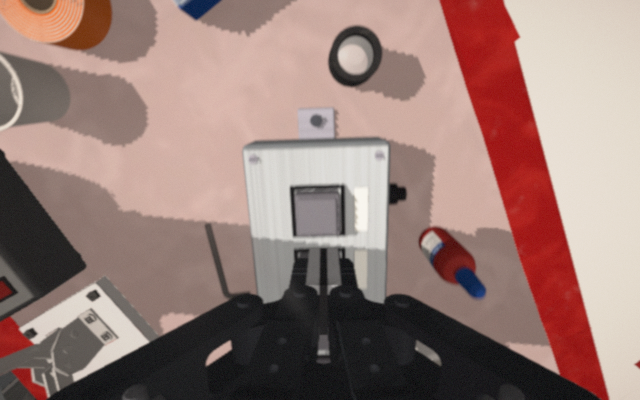

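View pics/s2.png

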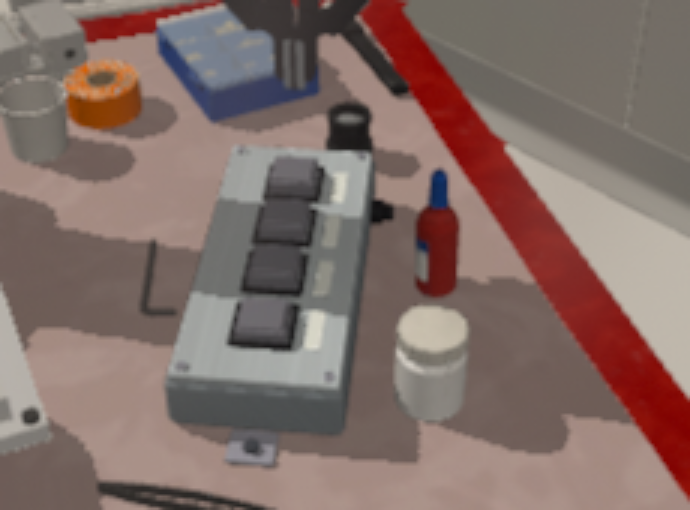

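Wrist view: leftmost key at about (317,213), box lies straight along the tool's x; the side view shows all four keys and clear bystanders.

Emit:
arm_command(
  steps=[
    [[0,-0.01,0.08,0,0,0],[0,-0.02,0.16,0,0,0],[0,-0.03,0.24,0,0,0],[0,-0.035,0.32,0,0,0],[0,-0.035,0.4,0,0,0],[0,-0.035,0.48,0,0,0],[0,-0.035,0.53,0,0,0],[0,-0.035,0.55,0,0,0]],
  ],
)

```text
clock: 7.5
eef_pos: [0.5575, 0.1094, 0.0926]
orientation: [[0.122, 0.993, -0.001], [0.993, -0.122, -0.0], [-0.0, -0.001, -1.0]]
force: [-0.4, 0.3, -0.7]
width: 0.0001
grip_force: 0.0
```

```bash
python3 - <<'E'
from h import *
print(readout.get_obs()["eef_pos"],readout.get_obs()["force"])
a=optics.snapshot("wrist")[80:380,180:480];b=optics.snapshot("side")[100:250,250:400]
cv2.imwrite("pics/d.png",np.hstack([cv2.resize(a,(400,400)),cv2.resize(b,(400,400))]))
E
```

```text
[0.5574847  0.10941913 0.09262139] [-0.37152963  0.34457046 -0.6592103 ]
```

View pics/d.png

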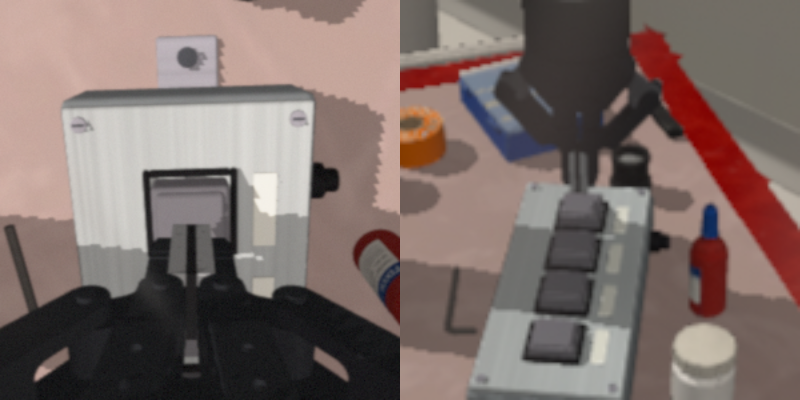

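Tip is centred over the leftmost key (left crop around (190,230)); descending gently.

Emit:
arm_command(
  steps=[
    [[0.03,0,0.03,0,0,0],[0.03,0,0.06,0,0,0],[0.03,0,0.09,0,0,0],[0.03,0,0.12,0,0,0],[0.03,0,0.14,0,0,0],[0.03,0,0.15,0,0,0],[0.03,0,0.16,0,0,0],[0.03,0,0.16,0,0,0]],
  ],
)

```text
clock: 8.4
eef_pos: [0.558, 0.1124, 0.0773]
orientation: [[0.122, 0.993, -0.0], [0.993, -0.122, -0.0], [-0.0, -0.0, -1.0]]
force: [-1.7, -0.3, 2.8]
width: 0.0003
grip_force: 1.1
```

Emit:
arm_command(
  steps=[
    [[0,0,0.01,0,0,0],[0,0,0.01,0,0,0],[0,0,0.01,0,0,0],[0,0,0.01,0,0,0],[0,0,0.01,0,0,0],[0,0,0.01,0,0,0],[0,0,0.01,0,0,0],[0,0,0.01,0,0,0]],
  ],
)

```text
clock: 9.2
eef_pos: [0.558, 0.1124, 0.0763]
orientation: [[0.122, 0.993, -0.0], [0.993, -0.122, -0.0], [-0.0, -0.0, -1.0]]
force: [-1.7, -0.1, 3.4]
width: 0.0001
grip_force: 1.5
```

Emit:
arm_command(
  steps=[
    [[0,0,-0.06,0,0,0],[0,0,-0.15,0,0,0],[-0.1,0,-0.15,0,0,0],[-0.2,0,-0.15,0,0,0],[-0.3,0,-0.15,0,0,0],[-0.4,0,-0.15,0,0,0],[-0.5,0,-0.15,0,0,0],[-0.5,0,-0.15,0,0,0]],
  ],
)

```text
clock: 10.0
eef_pos: [0.5517, 0.0614, 0.0911]
orientation: [[0.123, 0.992, -0.0], [0.992, -0.123, -0.0], [-0.0, -0.0, -1.0]]
force: [-0.0, 0.4, -0.4]
width: 0.0
grip_force: 0.0
```

Emit:
arm_command(
  steps=[
    [[0,0,0.03,0,0,0],[0,0,0.06,0,0,0],[0,0,0.09,0,0,0],[0,0,0.12,0,0,0],[0,0,0.14,0,0,0],[0,0,0.15,0,0,0],[0,0,0.15,0,0,0],[0,0,0.15,0,0,0]],
  ],
)

```text
clock: 10.8
eef_pos: [0.5519, 0.0629, 0.0764]
orientation: [[0.122, 0.993, -0.0], [0.993, -0.122, 0.0], [0.0, -0.0, -1.0]]
force: [-1.5, 1.7, 2.4]
width: -0.0
grip_force: 1.5
```

Emit:
arm_command(
  steps=[
    [[0,0,-0.06,0,0,0],[0,0,-0.15,0,0,0],[-0.1,0,-0.15,0,0,0],[-0.2,0,-0.15,0,0,0],[-0.3,0,-0.15,0,0,0],[-0.4,0,-0.15,0,0,0],[-0.5,0,-0.15,0,0,0],[-0.5,0,-0.15,0,0,0]],
  ],
)

```text
clock: 11.6
eef_pos: [0.5457, 0.0117, 0.0912]
orientation: [[0.123, 0.992, -0.0], [0.992, -0.123, -0.0], [-0.0, -0.0, -1.0]]
force: [-0.4, 0.0, 0.3]
width: -0.0005
grip_force: 0.0
```

Emit:
arm_command(
  steps=[
    [[0,0,0.03,0,0,0],[0,0,0.06,0,0,0],[0,0,0.09,0,0,0],[0,0,0.12,0,0,0],[0,0,0.14,0,0,0],[0,0,0.15,0,0,0],[0,0,0.15,0,0,0],[0,0,0.15,0,0,0]],
  ],
)

```text
clock: 12.4
eef_pos: [0.5459, 0.0133, 0.0764]
orientation: [[0.122, 0.993, 0.0], [0.993, -0.122, 0.0], [0.0, 0.0, -1.0]]
force: [-1.0, 1.6, 2.4]
width: 0.0002
grip_force: 1.5
```

Emit:
arm_command(
  steps=[
    [[0,0,-0.06,0,0,0],[0,0,-0.15,0,0,0],[-0.1,0,-0.15,0,0,0],[-0.2,0,-0.15,0,0,0],[-0.3,0,-0.15,0,0,0],[-0.4,0,-0.15,0,0,0],[-0.5,0,-0.15,0,0,0],[-0.5,0,-0.15,0,0,0]],
  ],
)

```text
clock: 13.2
eef_pos: [0.5396, -0.0379, 0.0911]
orientation: [[0.123, 0.992, -0.0], [0.992, -0.123, -0.0], [-0.0, -0.0, -1.0]]
force: [-0.5, -0.1, 0.3]
width: 0.0001
grip_force: 0.0
```

Emit:
arm_command(
  steps=[
    [[0,0,0.03,0,0,0],[0,0,0.06,0,0,0],[0,0,0.09,0,0,0],[0,0,0.12,0,0,0],[0,0,0.14,0,0,0],[0,0,0.15,0,0,0],[0,0,0.15,0,0,0],[0,0,0.15,0,0,0]],
  ],
)

```text
clock: 14.0
eef_pos: [0.5399, -0.0365, 0.0763]
orientation: [[0.122, 0.993, 0.0], [0.993, -0.122, -0.0], [0.0, 0.0, -1.0]]
force: [-0.5, 0.1, 0.3]
width: 0.0002
grip_force: 0.0
```

Emit:
arm_command(
  steps=[
    [[0,0,0.01,0,0,0],[0,0,0.015,0,0,0],[0,0,0.02,0,0,0],[0,0,0.022,0,0,0],[0,0,0.024,0,0,0],[0,0,0.024,0,0,0],[0,0,0.024,0,0,0],[0,0,0.024,0,0,0]],
  ],
)

```text
clock: 14.8
eef_pos: [0.5399, -0.0365, 0.0741]
orientation: [[0.122, 0.993, 0.0], [0.993, -0.122, -0.0], [-0.0, 0.0, -1.0]]
force: [-0.9, 0.4, 5.2]
width: 0.0004
grip_force: 2.7
```

Tap on the fourth key registered (it is the latched one, low and solid). Pressing and releasing it.

Emit:
arm_command(
  steps=[
    [[0,0,0.01,0,0,0],[0,0,0.02,0,0,0],[0,0,0.03,0,0,0],[0,0,0.035,0,0,0],[0,0,0.04,0,0,0],[0,0,0.043,0,0,0],[0,0,0.043,0,0,0],[0,0,0.043,0,0,0]],
  ],
)

```text
clock: 15.6
eef_pos: [0.5399, -0.0365, 0.0698]
orientation: [[0.122, 0.993, 0.0], [0.993, -0.122, -0.0], [-0.0, 0.0, -1.0]]
force: [-1.2, 0.3, 7.1]
width: -0.0001
grip_force: 3.7
```

Emit:
arm_command(
  steps=[
    [[0,0,-0.05,0,0,0],[0,0,-0.1,0,0,0],[0,0,-0.2,0,0,0],[0,0,-0.2,0,0,0],[0,0,-0.2,0,0,0],[0,0,-0.2,0,0,0],[0,0,-0.2,0,0,0],[0,0,-0.2,0,0,0]],
  ],
)

```text
clock: 16.4
eef_pos: [0.5397, -0.0365, 0.0894]
orientation: [[0.122, 0.993, -0.0], [0.993, -0.122, 0.0], [0.0, -0.0, -1.0]]
force: [-0.4, 0.2, 0.3]
width: 0.0
grip_force: 0.0
```

Emit:
arm_command(
  steps=[
    [[0,0,0.03,0,0,0],[0,0,0.06,0,0,0],[0,0,0.09,0,0,0],[0,0,0.11,0,0,0],[0,0,0.13,0,0,0],[0,0,0.13,0,0,0],[0,0,0.13,0,0,0],[0,0,0.13,0,0,0]],
  ],
)

```text
clock: 17.2
eef_pos: [0.5397, -0.0365, 0.0767]
orientation: [[0.122, 0.993, -0.0], [0.993, -0.122, 0.0], [0.0, -0.0, -1.0]]
force: [-1.6, 0.3, 2.1]
width: 0.0001
grip_force: 1.4
```

Emit:
arm_command(
  steps=[
    [[0,0,-0.1,0,0,0],[0,0,-0.25,0,0,0],[0,0,-0.4,0,0,0],[0,0,-0.55,0,0,0],[0,0,-0.7,0,0,0],[0,0,-0.8,0,0,0],[0,0,-0.8,0,0,0],[0,0,-0.8,0,0,0]],
  ],
)

```text
clock: 18.0
eef_pos: [0.5397, -0.0365, 0.1565]
orientation: [[0.122, 0.993, 0.0], [0.993, -0.122, -0.0], [0.0, 0.0, -1.0]]
force: [0.9, -0.6, -1.3]
width: 0.0
grip_force: 0.0
```

```bash
python3 - <<'E'
from h import *
cv2.imwrite("pics/s3.png",cv2.resize(optics.snapshot("side")[120:290,220:450],None,fx=3,fy=3))
E
```

```text
(no output)
```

View pics/s3.png

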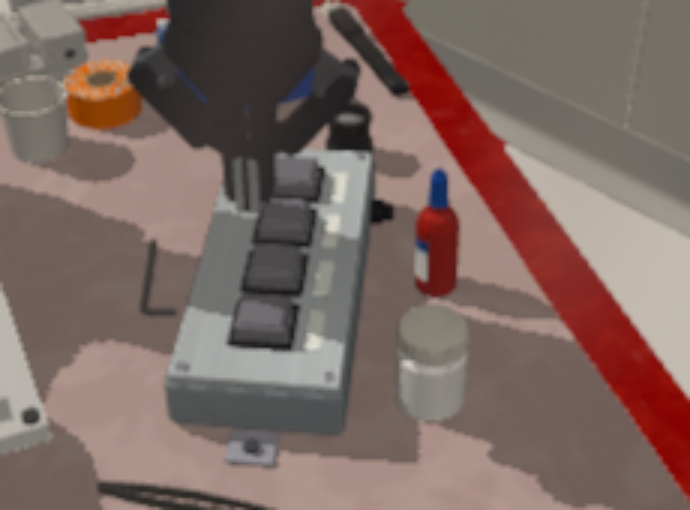

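The touch at free height met the spring, and the picture shows all four keys up (crop (265,320) for the last) with the gripper clear and nothing moved.

```bash
python3 -c "from station import job; print(job.close_job())"
```

```text
the job is handed in; nothing more can be done
None
```

I tapped all four keys from left to right, found the rightmost one latched, and pressed and released it. A light re-touch met it at the free height, so it sprang up. I then handed in the job at about 18 s, but the hand-in returned no verdict.

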